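Rake the offcuts out from under a hood into the scrap drawer

TASK

Take the chip rake from its rest and use it, not the gripper, to sweep all five loose steel scraps out from under the clear hood and over the front edge of the deck into the open scrap drawer, keeping the blade light on the deck. Then put the rake back in its rest the way it stood and push the drawer fully shut, leaving everything else on the bench and deck where it is.

Things in the scene. Friction and masses are not known exactly. Their poses are not given: they have to be found in the camera images.
- stand: Fixed cut-off stand, 220 (x) x 320 (y) mm, green sides, bare metal deck on top at z = 85 mm. Origin on the bench under the middle of the deck's front edge; x runs from the front edge to the rear (about the robot's +y), z up. A fence 30 mm high crosses the deck at x = 184 to 190. Its front 60 mm are open above, the rest is under a hood. The scraps start between x = 55 and 135, y = -75 and 75.
- hood_edge (a point): Middle of the lower edge of the clear hood's front pane, at stand x = 60, y = 0, z = 190 mm (105 mm above the deck), axes like the stand's. The hood stands on the deck from x = 60 to 200: this pane rises 120 mm from here to a clear roof; side panes at y = +-154 reach down to the deck; the back is open. It is rigid.
- drawer (a joint): Opening of the scrap drawer in the stand, m: 0 fully shut, about 0.1 at the start (0.12 at most). It slides along the stand's -x when opening; friction about 2 N, it stays where it is left and stops hard at 0. No handle: push its front panel.
- drawer_front (a point): Middle of the top edge of the outer face of the drawer's plain upright front panel, 78 mm above the bench, axes like the stand's; shut it lies at stand x = -14 mm. Panel 12 mm thick, 318 wide, down to 8 mm above the bench. Behind it the open drawer: inside 276 mm wide (y), 184 long, floor 14 mm above the bench. Only what is drawn out before the deck's front edge is open above.
- rake: Steel chip rake, 0.2 kg. Origin at the middle of the blade's lower edge. Blade upright, 4 (x) x 110 (y) x 38 mm high. A neck 12 mm wide, 8 thick runs from its back to -x for 90 mm, underside 28 mm above the blade's lower edge; at its end a wooden grip rises, leaning 40 deg from vertical to -x: 14 mm thick along y, 20 across, 56 long. Starts in its rest, blade upright on the mat.
- rake_grip (a point): Point to hold on the rake's grip, in the middle of its section, 38 mm up the grip from the neck: at rake x = -112, y = 0, z = 61 mm; 23 mm of grip lie above it. Axes like the rake's: a gripper whose fingers point 40 deg forward (to the rake's +x) of straight down lies along the grip.
- rest: Rake rest, fixed: black mat 200 (x = -110 to 90) x 150 x 4 mm with a pale wood saddle. Origin on the bench, z up. The saddle (x = -25 to 5, 44 mm wide) carries the rake's neck 32 mm over the bench between two cheeks 28 mm apart, 9 mm high. The rake starts with its origin at about x = 43, y = 0, z = 4 mm here, same axes.
- nut_a: Hexagon nut blank, 30 mm across flats, 14 mm high, 60 g; loose scrap, dark mill-scale steel; origin at the centre of its underside, z up as it starts; starts on the deck under the clear hood
- nut_b: Second hexagon nut blank, same as nut_a; loose scrap, dark mill-scale steel; origin at the centre of its underside, z up as it starts; starts on the deck under the clear hood
- bar_a: Bar offcut 30 x 18 x 18 mm, 75 g; loose scrap, dark mill-scale steel; origin at the centre of its underside, z up as it starts; starts on the deck under the clear hood
- bar_b: Flat bar offcut 26 x 20 x 12 mm, 50 g; loose scrap, dark mill-scale steel; origin at the centre of its underside, z up as it starts; starts on the deck under the clear hood
- slug: Round slug 28 mm across, 16 mm high, standing on its flat, 75 g; loose scrap, dark mill-scale steel; origin at the centre of its underside, z up as it starts; starts on the deck under the clear hood
- jar: Bystander: small closed glass jar, 38 mm across, 55 mm high, standing on the open front of the deck at the stand's +y side; origin under its centre. To stay there.
- stop_block: Bystander: dark steel block 45 x 30 x 40 mm high on the open front of the deck at the stand's -y side; origin under its centre. To stay there.
- tape: Bystander: roll of tape lying flat, 64 mm across, 24 mm high; origin under its centre.
- driver: Bystander: screwdriver lying on the bench along its x; origin under its middle.
- spray: Bystander: spray can, 60 mm across, 170 mm high, behind the stand; origin under its centre.
- carton: Bystander: cardboard carton 80 x 100 x 80 mm, behind the stand; origin under its centre.
- case: Bystander: fixed flat green steel case 120 x 100 x 50 mm high, beside the rake's rest; origin under its centre.
There are look-alikes about, which are no part of the job. What is shaped like the rake but red or yellow is not meant.

How it is judged:
By the outcome, as a careful person would: the job done as asked, in the order asked, and still so for the second after the job is handed in, with the robot touching nothing.
It also fails if it takes over 62 s, if anything falls off the work surface, if the arm or the gripper's body presses on something with over 40 N, if the wrist force passes 120 N, or if a joint passes its speed limit or range.

ROBOT

A 6-joint arm with a two-finger parallel gripper is mounted at the origin on the work surface. World frame = base frame: x ahead of the robot, y to its left, z up, the work surface at z = 0. Lengths are in m, angles in rad, forces in N, time in s.
With the tool pointing down it reaches from about 0.3 to 0.775 m from the base axis. Payload 14.6 kg.
Tool frame: the origin (TCP) lies at the very end of the fingers, on their centre line; the grasp point (between the pads) lies 19 mm behind it; z points along the fingers, y is the line along which they close (so a half turn about z gives the same grasp; the last joint's range is limited). The gripper opens to 94 mm and grips with 3 to 60 N. Pads are 16 mm wide; open, the fingers measure 119 mm over their backs; the gripper's body (75 mm by 177 mm) begins 78 mm behind the grasp point.
Start: joints at [1.115, 0.3, 1.521, -0, 1.321, -0.067], TCP at [0.208, 0.509, 0.205] pointing down, gripper open.
Joint ranges: [-3.03, 3.03], [-0.79, 2.21], [0.23, 2.52], [-1.04, 4.18], [0, 3.07], [-2.55, 2.55]. Speed limits (rad/s): [2.22, 2.22, 2.57, 3.14, 3.14, 3.14].

INTERFACE

Orientations are given as [roll, pitch, yaw] about the fixed x, y, z axes, in that order (R = Rz(yaw) Ry(pitch) Rx(roll)).
In Python, from station import ctrl gives the robot as it stands. The module is installed in compiled form; this text tells all that it offers.
- The arm moves only by the tool step_arm, never from a script. Its argument "deltas" is a list of rows, each an object with "dp": the shift along the tool's x, y, z scaled (see below), a list of three; "twist": the turn about the tool's z scaled (see below). In form: [{"dp": [tx, ty, tz], "twist": twist}, ...]. A call has 1 to 12 rows; each row shifts and turns the commanded pose from where the row before left it, along the tool's axes as they then stand; what a row does not reach is not made up. The controller multiplies each number of a shift by 0.04 m and each number of a turn by 4 degrees. A row lasts 1/10 s, in which the tool goes at most 50 mm and 8.59 degrees, less where a joint would pass 70% of its speed; a pose out of reach is approached as far as the arm can. A call with a number of a shift or a turn outside -1 to 1 is refused whole. A call with a gripper value outside its range is refused whole. "gripper" is the opening, from -1 (shut) to 1 (fully open), set as the call begins (left out, the last holds). The fingers move at their own pace and stop on an object; "squeeze" is the grip in N (left out, the last holds). Time passes only in rows, so rows that do not move let the fingers close. It gives the time, the measured TCP pose, the force, the opening and the grip force at its end, in the units of the state.
- ctrl.get_obs(): the state, without advancing time (a new reading comes with each control period).
- ctrl.camera(name): name is "scene" or "top" or "wrist"; returns (picture, depth): 384x512x3 uint8, red, green, blue; 384x512 float32, m along the optical axis (not along the pixel's ray), 0 where there is no reading.
- ctrl.get_calibration(name): a dict with "fx", "fy", "cx", "cy" (pixels), "world_to_cam" (4x4, takes a point from world to camera coordinates); the wrist camera has in their place "hand_eye" (4x4, takes a point from camera to tool coordinates, whose origin is the TCP and whose axes are the flange's). Camera axes: x right, y down, z forward; pixel columns grow to the right and rows downward; lengths in m; the calibration is good to about 2 mm. A picture is of the moment at which its call begins: read the wrist's pose just before it. get_calibration takes no time and is no camera call.
- ctrl.hand_in(): hands the job in; it is judged then, once.
Trained networks look in the newest picture that a camera, given by its name, has taken for a name from the list of things; names that differ only in an ending like _2 or _b are one class to them, and where a whole thing is asked for, a point or a joint stands for the part that bears it (a point fixed in the world has none). Each returns a list of dicts, best first, with "conf" (0 to 1); they miss things now and then, are a little off and sometimes report something else, mostly with a low value. They report only what shows in the picture. A call takes as long as a camera call. They do not tell look-alikes from the thing itself.
- ctrl.spot_in(camera, label): "rect" ([left, top, right, bottom] as shares, 0 to 1, of the picture: columns of its width, rows of its height, round what is visible of it).
- ctrl.cut_out(camera, label): "pixels" (384x512 bool, what is visible of it) and "rect" ([left, top, right, bottom] as shares, 0 to 1, of the picture: columns of its width, rows of its height, round what is visible of it).
The state is a dict: "time_s": time; "qpos": joint angles; "joint_vel": joint speeds; "tau": joint torques, N m; "ee_pos": TCP position; "eef_rot": TCP orientation; "force": force on the tool from outside, world axes, zero at the start; "moment": the same for the moment, N m; "grip_width": finger opening in m; "grip_force": force on a finger pad.
Only numpy, scipy, OpenCV 4.12 (cv2) and the standard library are available. Lean on these libraries where they do the work, as an engineer would, in place of code of your own. Each camera call takes 0.05 s, during which the arm holds its last target. There are 200 camera calls.

## Working session

There is one attempt and no reset: what is moved stays moved. The work goes in short steps, Python scripts to look and compute and a tool call to move; the robot and the scene stay as the last step left them, time stands still between calls to the robot, and variables do not carry over. Pictures are saved under pics/ and viewed, at most 10 in all, crops included, and the job is handed in when it is done.

Besides the shell and the picture viewer there is one more tool, called after "Request:" as name(argument=value, ...), one argument or row to a line, values as JSON. step_arm: Moves the arm, as the interface text tells. Its arguments: {"type":"object","properties":{"deltas":{"type":"array"},"gripper":{"type":"number"},"squeeze":{"type":"number"}},"required":["deltas"]}

```bash
mkdir -p pics; ls; python3 - <<'E'
from station import ctrl
import cv2,numpy as np
for n in("scene","top"):
    im,d=ctrl.camera(n); cv2.imwrite(f"pics/{n}0.png",im[:,:,::-1]); np.savez(f"pics/{n}0.npz",im=im,d=d)
    c=ctrl.get_calibration(n);print(n,{k:np.round(v,3).tolist() for k,v in c.items()})
print({k:np.round(v,3).tolist() for k,v in ctrl.get_obs().items()})
print(ctrl.get_calibration("wrist"))
E
```

```text
pics
scene {'fx': 363.183, 'fy': 363.183, 'cx': 254.83, 'cy': 194.564, 'world_to_cam': [[0.093, 0.996, 0.002, -0.028], [0.605, -0.055, -0.794, -0.201], [-0.791, 0.075, -0.608, 1.535], [0.0, 0.0, 0.0, 1.0]]}
top {'fx': 356.131, 'fy': 356.131, 'cx': 249.645, 'cy': 187.917, 'world_to_cam': [[-0.001, -1.0, -0.003, -0.03], [-0.997, 0.001, -0.071, 0.521], [0.071, 0.003, -0.997, 1.44], [0.0, 0.0, 0.0, 1.0]]}
{'time_s': 0.1, 'qpos': [1.115, 0.3, 1.521, 0.0, 1.321, -0.067], 'joint_vel': [0.0, -0.002, -0.0, 0.0, 0.002, 0.001], 'tau': [0.0, -53.265, -35.328, 0.071, 0.024, -0.0], 'ee_pos': [0.208, 0.509, 0.205], 'eef_rot': [-3.141, -0.0, 2.753], 'force': [-1.136, 0.695, -0.368], 'moment': [0.016, -0.041, -0.027], 'grip_force': 0.0, 'grip_width': 0.094}
{'fx': 284.03870730983874, 'fy': 284.03870730983874, 'cx': 253.87664186957088, 'cy': 192.7150811460862, 'hand_eye': array([[-7.66866053e-04, -9.57719343e-01, -2.87703098e-01,
         8.55169545e-02],
       [ 9.99999502e-01, -9.17972236e-04,  3.90312430e-04,
         4.26178789e-04],
       [-6.37913220e-04, -2.87702656e-01,  9.57719570e-01,
        -1.79686082e-01],
       [ 0.00000000e+00,  0.00000000e+00,  0.00000000e+00,
         1.00000000e+00]])}
```

View pics/top0.png

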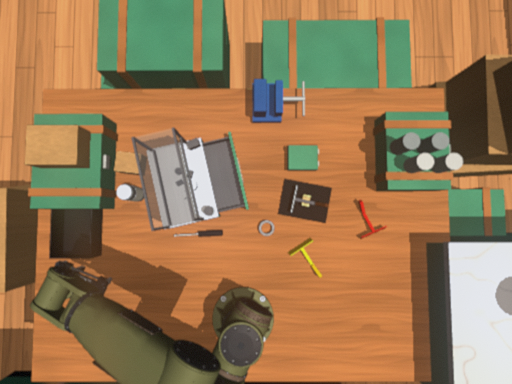

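View pics/scene0.png

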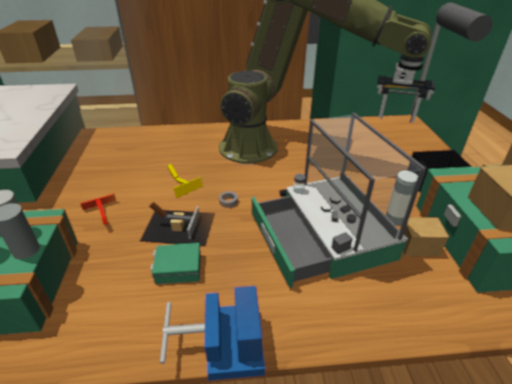

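```bash
python3 - <<'E'
import cv2,numpy as np
a=cv2.imread("pics/top0.png")
c=cv2.resize(a[120:240,115:255],None,fx=5,fy=5,interpolation=cv2.INTER_CUBIC)
cv2.imwrite("pics/c1.png",c)
c2=cv2.resize(a[170:230,270:340],None,fx=5,fy=5,interpolation=cv2.INTER_CUBIC)
b=cv2.imread("pics/scene0.png")
c3=cv2.resize(b[175:285,245:415],None,fx=4.7,fy=4.7,interpolation=cv2.INTER_CUBIC)
cv2.imwrite("pics/c3.png",c3)
from station import ctrl
L=["stand","drawer","rake","rake_grip","rest","nut_a","bar_a","bar_b","slug","jar","stop_block"]
for cam in("top","scene"):
  for l in L:
    for r in ctrl.spot_in(cam,l)[:5]:
      q=r["rect"];print(cam,l,round(r["conf"],2),[round(q[0]*512,1),round(q[1]*384,1),round(q[2]*512,1),round(q[3]*384,1)])
E
```

```text
top stand 0.79 [130.4, 129.0, 249.3, 228.5]
top stand 0.32 [187.0, 138.6, 196.1, 149.5]
top drawer 0.62 [205.7, 132.4, 247.3, 212.7]
top rake 0.76 [359.9, 200.9, 377.0, 236.8]
top rake 0.64 [289.0, 237.7, 321.2, 276.9]
top rake_grip 0.77 [293.3, 235.3, 324.8, 280.0]
top rake_grip 0.51 [360.8, 202.4, 374.7, 234.0]
top rake_grip 0.44 [293.9, 190.1, 325.4, 207.0]
top rest 0.87 [277.5, 174.9, 333.7, 227.4]
top slug 0.54 [205.0, 206.6, 214.9, 213.4]
top stop_block 0.61 [188.8, 136.3, 198.6, 150.7]
scene stand 0.57 [249.0, 114.5, 424.0, 287.9]
scene drawer 0.76 [252.9, 198.5, 331.7, 286.1]
scene rake 0.94 [81.9, 194.7, 115.2, 224.8]
scene rake 0.93 [168.8, 163.8, 205.2, 200.1]
scene rake 0.73 [149.1, 202.8, 200.2, 236.7]
scene rake_grip 0.97 [166.6, 164.8, 200.5, 199.5]
scene rake_grip 0.59 [147.3, 200.7, 199.2, 239.3]
scene rake_grip 0.16 [281.1, 188.9, 287.4, 195.0]
scene rest 0.78 [137.0, 211.1, 209.7, 247.7]
scene nut_a 0.44 [333.4, 199.5, 341.5, 202.7]
scene slug 0.73 [140.6, 208.3, 211.0, 246.8]
scene jar 0.63 [291.4, 176.0, 303.4, 195.1]
scene stop_block 0.73 [329.8, 230.7, 350.4, 253.1]
```

View pics/c1.png

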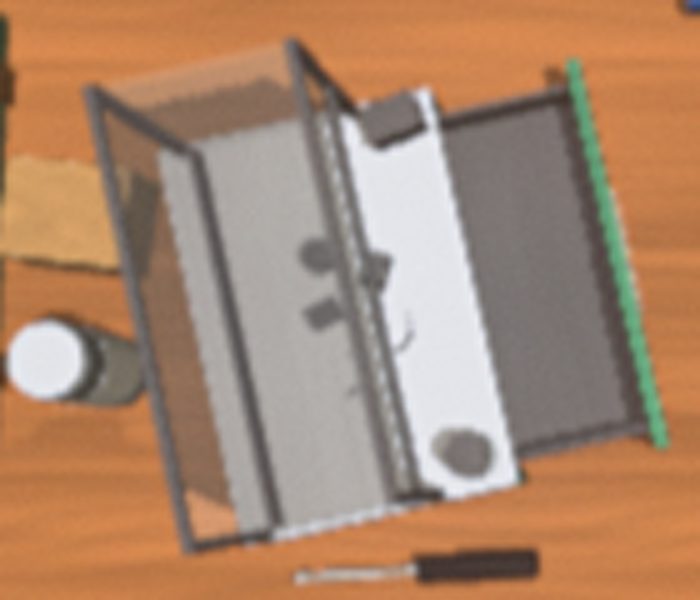

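View pics/c3.png

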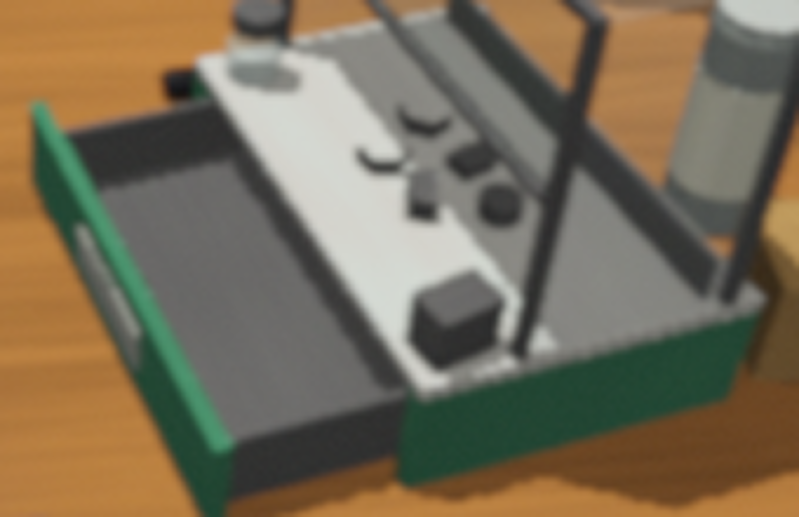

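```bash
cat >h.py <<'E'
import numpy as np,cv2
from station import ctrl
def ray(cam,u,v,z):
    c=ctrl.get_calibration(cam);T=np.linalg.inv(c["world_to_cam"])
    d=T[:3,:3]@np.array([(u-c["cx"])/c["fx"],(v-c["cy"])/c["fy"],1]);o=T[:3,3]
    return o+d*(z-o[2])/d[2]
def tri(ut,us):
    A=[];b=[]
    for cam,(u,v) in(("top",ut),("scene",us)):
        c=ctrl.get_calibration(cam);W=np.array(c["world_to_cam"])
        for p,f,cc,i in((u,c["fx"],c["cx"],0),(v,c["fy"],c["cy"],1)):
            r=(p-cc)/f*W[2]-W[i];A.append(r[:3]);b.append(-r[3])
    return np.linalg.lstsq(np.array(A),np.array(b),rcond=None)[0]
C1=lambda x,y:(115+x/5,120+y/5)
C3=lambda x,y:(245+x/4.7,175+y/4.7)
E
python3 - <<'E'
from h import *
np.set_printoptions(precision=4,suppress=True)
print("front corners", tri(C1(434,90),C3(425,392)), tri(C1(521,477),C3(197,60)))
a=ray("top",*C1(434,90),.085);b=ray("top",*C1(521,477),.085);a2=ray("scene",*C3(425,392),.085);b2=ray("scene",*C3(197,60),.085)
print(a,b,np.linalg.norm(a-b),a2,b2,np.linalg.norm(a2-b2))
A=(a+a2)/2;B=(b+b2)/2;O=(A+B)/2
ey=(B-A);print("len",np.linalg.norm(ey))
# +y side has jar (B)
ey/=np.linalg.norm(ey);ex=np.array([ey[1],-ey[0],0]);print("O",O,"ex",ex,np.degrees(np.arctan2(ex[1],ex[0])))
S=lambda p:np.array([(p-O)@ex,(p-O)@ey,p[2]])*1000
for n,t,s,z in(("slug",(318,256),(502,203),.1),("barx",(322,313),(470,158),.1),("bary",(376,270),(423,195),.1)):
    p=tri(C1(*t),C3(*s));print(n,S(p),"top",S(ray("top",*C1(*t),z)),"sc",S(ray("scene",*C3(*s),z)))
for n,s in(("nutA",(382,158)),("nutB",(426,122))):print(n,S(ray("scene",*C3(*s),.092)))
for n,t in(("nutA",(402,335)),("nutB",(357,388))):print(n,S(ray("top",*C1(*t),.092)))
print("jar",S(ray("top",*C1(468,453),.11)),"block",S(ray("top",*C1(392,117),.125)),S(tri(C1(392,117),C3(458,297))))
print("drawer ends",S(ray("top",*C1(574,62),.078)),S(ray("top",*C1(662,445),.078)),S(ray("scene",*C3(40,105),.078)),S(ray("scene",*C3(228,440),.078)))
# depth of scene of hood? 
for n in("top","scene"):
    z=np.load(f"pics/{n}0.npz");d=z["d"]; 
    u,v=map(int,C1(318,256) if n=="top" else C3(502,203));print(d[v,u])
E
```

```text
front corners [0.7177 0.1642 0.0757] [0.41   0.0908 0.0809]
[0.7146 0.158  0.085 ] [0.4097 0.0878 0.085 ] 0.31291699468239287 [0.726  0.1656 0.085 ] [0.4156 0.0922 0.085 ] 0.31898692197285
len 0.31595065544691164
O [0.5665 0.1259 0.085 ] ex [-0.2272  0.9738  0.    ] 103.13298249084511
slug [116.7262 -44.2384  88.9577] top [112.6269 -41.2623 100.    ] sc [110.9497 -55.303  100.    ]
barx [122.1836   0.7822  87.843 ] top [119.1422   2.8329 100.    ] sc [114.0331 -11.8397 100.    ]
bary [ 74.6455 -22.8524  89.3378] top [ 71.1379 -20.2876 100.    ] sc [ 69.5275 -33.8735 100.    ]
nutA [67.735  13.6728 92.    ]
nutB [111.4758  37.371   92.    ]
nutA [63.5858 32.8282 92.    ]
nutB [106.6251  65.125   92.    ]
jar [ 31.7337 134.601  110.    ] block [  30.1028 -128.9155  125.    ] [  33.0215 -131.8827  116.4629]
drawer ends [-115.0726 -149.7549   78.    ] [-113.871   162.1054   78.    ] [-112.837   149.3728   78.    ] [-109.1603 -156.4031   78.    ]
1.1709838
1.0198542
```

Request:
step_arm(
  deltas=[
    {"dp": [0,0,-0.4],"twist": 1},
    {"dp": [0,0,-0.4],"twist": 1},
    {"dp": [0,0,-0.4],"twist": 1},
    {"dp": [0,0,-0.4],"twist": 1},
    {"dp": [0,0,-0.4],"twist": 1},
    {"dp": [0,0,-0.4],"twist": 1},
    {"dp": [0,0,-0.4],"twist": 1},
    {"dp": [0,0,-0.4],"twist": 1},
    {"dp": [0,0,-0.4],"twist": 1},
    {"dp": [0,0,-0.4],"twist": 1},
    {"dp": [0,0,-0.4],"twist": 1},
    {"dp": [0,0,-0.4],"twist": 1},
  ],
)

```text
time_s: 2.4
ee_pos: [0.2085, 0.5089, 0.3981]
eef_rot: [3.142, -0.0, 1.912]
force: [0.1, -0.8, 0.3]
grip_width: 0.0942
grip_force: 0.0
```

Request:
step_arm(
  deltas=[
    {"dp": [-0.85,0.45,0]},
    {"dp": [-0.85,0.45,0]},
    {"dp": [-0.85,0.45,0]},
    {"dp": [-0.85,0.45,0]},
    {"dp": [-0.85,0.45,0]},
    {"dp": [-0.85,0.45,0]},
    {"dp": [-0.85,0.45,0]},
    {"dp": [-0.85,0.45,0]},
    {"dp": [-0.85,0.45,0]},
    {"dp": [-0.85,0.45,0]},
    {"dp": [-0.85,0.45,0]},
    {"dp": [-0.85,0.45,0]},
  ],
)

```text
invalid input at $.deltas[0]: expected keys dp, twist
```

```bash
cat >>h.py <<'E'
from scipy.spatial.transform import Rotation as Ro
def snap(tag):
    o=ctrl.get_obs();im,d=ctrl.camera("wrist")
    cv2.imwrite(f"pics/{tag}.png",im[:,:,::-1])
    T=np.eye(4);T[:3,:3]=Ro.from_euler("xyz",o["eef_rot"]).as_matrix();T[:3,3]=o["ee_pos"]
    np.savez(f"pics/{tag}.npz",im=im,d=d,T=T@ctrl.get_calibration("wrist")["hand_eye"]);return o
def wray(tag,u,v,z):
    T=np.load(f"pics/{tag}.npz")["T"];c=ctrl.get_calibration("wrist")
    d=T[:3,:3]@np.array([(u-c["cx"])/c["fx"],(v-c["cy"])/c["fy"],1]);o=T[:3,3]
    return o+d*(z-o[2])/d[2]
E
python3 - <<'E'
from h import *
o=snap("w1");print(o["time_s"],o["ee_pos"],o["qpos"])
im=cv2.imread("pics/w1.png")
cv2.imwrite("pics/w1b.png",cv2.resize(im,(800,600),interpolation=cv2.INTER_CUBIC))
E
```

```text
2.4 [0.20846175 0.50887206 0.39812914] [ 1.11539576e+00  2.39752761e-01  1.16082263e+00 -1.19173371e-05
  1.74100279e+00  7.73989810e-01]
```

View pics/w1b.png

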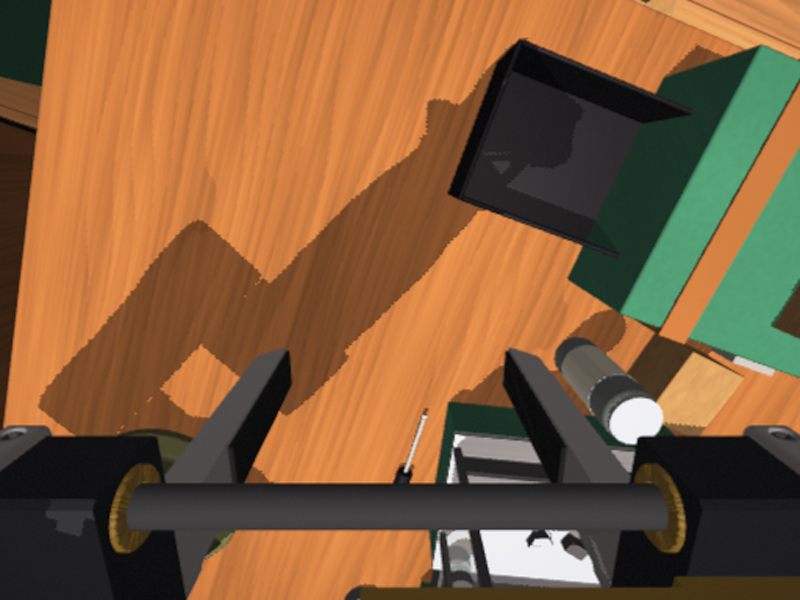

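Request:
step_arm(
  deltas=[
    {"dp": [-1,0.44,0],"twist": 0},
    {"dp": [-1,0.44,0],"twist": 0},
    {"dp": [-1,0.44,0],"twist": 0},
    {"dp": [-1,0.44,0],"twist": 0},
    {"dp": [-1,0.44,0],"twist": 0},
    {"dp": [-1,0.44,0],"twist": 0},
    {"dp": [-1,0.44,0],"twist": 0},
    {"dp": [-1,0.44,0],"twist": 0.3},
    {"dp": [-1,0.44,0],"twist": 0.3},
    {"dp": [-1,0.44,0],"twist": 0.3},
    {"dp": [-1,0.44,0],"twist": 0.3},
    {"dp": [-1,0.44,0],"twist": 0.4},
  ],
)

```text
time_s: 3.65
ee_pos: [0.5634, 0.1207, 0.3969]
eef_rot: [-3.141, -0.0, 1.804]
force: [-0.1, 0.6, 0.1]
grip_width: 0.0945
grip_force: 0.0
```

```bash
python3 - <<'E'
from h import *
o=snap("w2");print(o["time_s"],o["ee_pos"],o["eef_rot"],o["qpos"])
im=cv2.imread("pics/w2.png")
cv2.imwrite("pics/w2b.png",cv2.resize(im[0:288,64:448],(800,600),interpolation=cv2.INTER_CUBIC))
E
```

```text
3.65 [0.56338442 0.12070921 0.39693612] [-3.14134684e+00 -5.02289430e-05  1.80394875e+00] [ 1.47486850e-01  3.05682772e-01  1.08073421e+00  2.95145780e-05
  1.75542487e+00 -8.56601686e-02]
```

View pics/w2b.png

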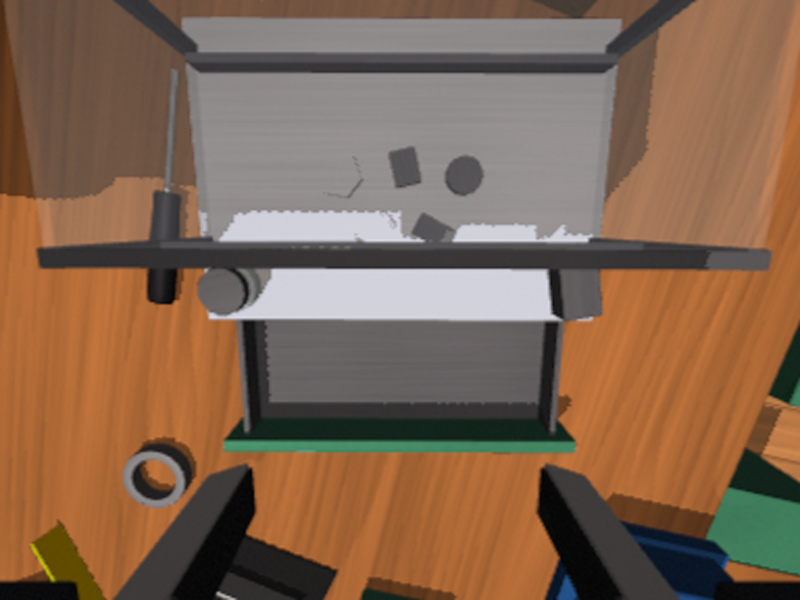

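```bash
python3 - <<'E'
from h import *
np.set_printoptions(precision=4,suppress=True)
P=lambda u,v,z:wray("w2",64+u/2.0833,v/2.0833,z)
a,b=P(592,320,.085),P(207,320,.085);c,d=P(620,18,.085),P(182,18,.085)
print(a,b,c,d,np.linalg.norm(a-b),np.linalg.norm(c-d),np.linalg.norm(b-d))
O=(a+b)/2;ex=(c+d)/2-O;print("depthlen",np.linalg.norm(ex));ey=(b-a)/np.linalg.norm(b-a);ex2=np.array([ey[1],-ey[0],0]);print(np.degrees(np.arctan2(ex[1],ex[0])),np.degrees(np.arctan2(ex2[1],ex2[0])))
ex=ex2
S=lambda p:np.array([(p-O)@ex,(p-O)@ey,p[2]])*1000
for n,q in dict(bar=(405,167,.1),bar_tl=(389,151,.1),slug=(464,175,.1),bary=(432,227,.097),bary_lo=(413,238,.097),nutB_r=(362,180,.09),nutB_b1=(348,196,.088),nutB_b0=(325,193,.088),nutB_t=(355,157,.095),jar=(222,291,.14),block=(577,316,.125),blocki=(555,316,.125),drawer=(400,446,.078),pane=(400,257,.19),fence=(400,70,.085)).items(): print(n,S(P(*q)))
D=np.load("pics/w2.npz")["d"];im=np.load("pics/w2.npz")["im"]
# depth-based: height map near nut
T=np.load("pics/w2.npz")["T"];cal=ctrl.get_calibration("wrist")
v,u=np.mgrid[0:200,100:400];z=D[0:200,100:400]
X=np.stack([(u-cal["cx"])/cal["fx"]*z,(v-cal["cy"])/cal["fy"]*z,z],-1)@T[:3,:3].T+T[:3,3]
for uu,vv in((240,50),(230,84),(258,80),(215,85),(260,139)):
    print(uu,vv,z[vv,uu-100],X[vv,uu-100])
s=(X-O)@np.stack([ex,ey,[0,0,1]],1);h=s[...,2]
m=(s[...,0]>.02)&(s[...,0]<.175)&(abs(s[...,1])<.1)&(h>.006)&(h<.03)
n,l,st,ce=cv2.connectedComponentsWithStats(m.astype(np.uint8))
for i in range(1,n):
    if st[i,4]>15:
        q=s[l==i]*1000;print(st[i,4],q.mean(0),q.min(0),q.max(0))
np.save("pics/O.npy",np.stack([O,ex,ey]))
E
```

```text
[0.7198 0.1667 0.085 ] [0.4077 0.0929 0.085 ] [0.6685 0.3805 0.085 ] [0.359  0.3073 0.085 ] 0.3206984332952342 0.31808048400897443 0.2199139192085876
depthlen 0.21988950191727594
103.14022110536142 103.31684519992375
bar [117.6302  -3.8337 100.    ]
bar_tl [128.7711   8.1558 100.    ]
slug [111.9969 -48.3629 100.    ]
bary [ 74.3609 -25.0662  97.    ]
bary_lo [ 66.1164 -10.3644  97.    ]
nutB_r [109.1289  29.1695  90.    ]
nutB_b1 [97.5372 40.3991 88.    ]
nutB_b0 [99.7498 58.2817 88.    ]
nutB_t [125.1174  33.9279  95.    ]
jar [ 29.7833 129.875  140.    ]
block [   9.2963 -135.3008  125.    ]
blocki [   9.2963 -118.5011  125.    ]
drawer [-114.7938   -0.72     78.    ]
pane [ 56.5096   0.4195 190.    ]
fence [186.135   -0.0349  85.    ]
240 50 0.24146713 [0.5207 0.2465 0.3105]
230 84 0.24907605 [0.5181 0.218  0.3107]
258 80 0.24756424 [0.5412 0.2268 0.3113]
215 85 0.24929416 [0.5054 0.2142 0.3107]
260 139 0.48379892 [0.5649 0.156  0.0869]
```

Request:
step_arm(
  deltas=[
    {"dp": [-0.88,-0.44,0.1],"twist": 0},
    {"dp": [-0.88,-0.44,0.1],"twist": 0},
    {"dp": [-0.88,-0.44,0.1],"twist": 0},
    {"dp": [-0.88,-0.44,0.1],"twist": 0},
    {"dp": [-0.88,-0.44,0.1],"twist": 0},
    {"dp": [-0.88,-0.44,0.1],"twist": 0},
    {"dp": [-0.88,-0.44,0.1],"twist": 0},
    {"dp": [-0.88,-0.44,0.1],"twist": 0},
    {"dp": [-0.88,-0.44,0.1],"twist": 0},
    {"dp": [-0.88,-0.44,0.1],"twist": 0},
    {"dp": [-0.88,-0.44,0.1],"twist": 0},
    {"dp": [-0.88,-0.44,0.1],"twist": 0},
  ],
)

```text
time_s: 4.9
ee_pos: [0.4536, -0.3389, 0.3489]
eef_rot: [-3.142, -0.0, 1.805]
force: [0.4, -0.2, -0.0]
grip_width: 0.0937
grip_force: 0.0
```

Request:
step_arm(
  deltas=[
    {"dp": [0,0,0],"twist": 1},
    {"dp": [0,0,0],"twist": 1},
    {"dp": [0,0,0],"twist": 1},
    {"dp": [0,0,0],"twist": 1},
    {"dp": [0,0,0],"twist": 1},
    {"dp": [0,0,0],"twist": 0.5},
  ],
)

```text
time_s: 5.5
ee_pos: [0.4543, -0.3373, 0.3489]
eef_rot: [-3.141, -0.0, 1.418]
force: [0.8, 0.7, 0.0]
grip_width: 0.0936
grip_force: 0.0
```

```bash
python3 - <<'E'
from h import *
o=snap("w3");print(o["time_s"],o["ee_pos"],o["eef_rot"],o["qpos"])
im=cv2.imread("pics/w3.png")
cv2.imwrite("pics/w3b.png",cv2.resize(im[20:260,96:416],(800,600),interpolation=cv2.INTER_CUBIC))
E
```

```text
5.5 [ 0.45425785 -0.33733014  0.34894822] [-3.14133264e+00 -1.59149914e-04  1.41816513e+00] [-7.03476698e-01  2.75636552e-01  1.22583587e+00 -4.85281896e-07
  1.64042508e+00 -5.50845555e-01]
```

View pics/w3b.png

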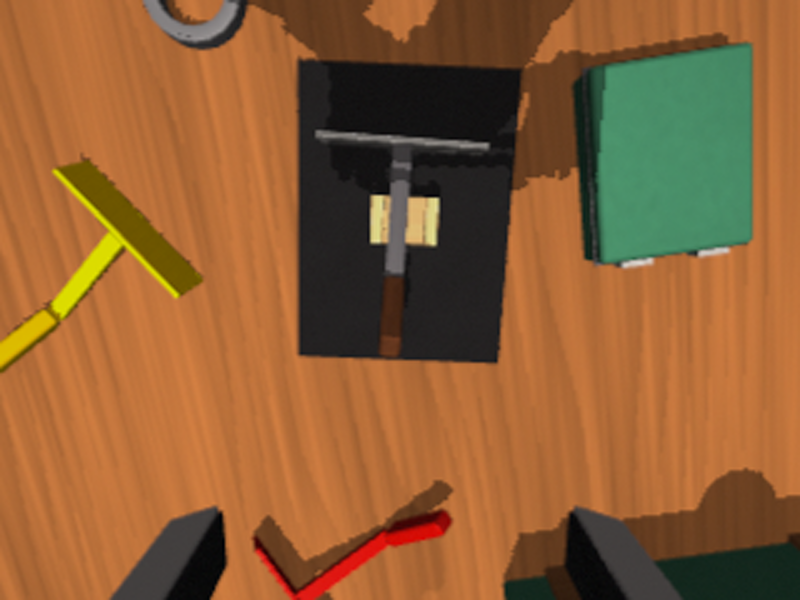

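```bash
python3 - <<'E'
from h import *
np.set_printoptions(precision=4,suppress=True)
P=lambda u,v,z:wray("w3",96+u/2.5,20+v/2.5,z)
c=[P(300,60,.004),P(521,69,.004),P(497,362,.004),P(300,355,.004)]
M=sum(c)/4;print("mat",c,M,[np.linalg.norm(c[i]-c[i-1]) for i in range(4)])
f=(c[0]+c[1]-c[2]-c[3]);print("mat yaw",np.degrees(np.arctan2(f[1],f[0])))
b0,b1=P(317,132,.042),P(489,146,.042);d=b0-b1;print("blade",b0,b1,np.linalg.norm(d),"yaw",np.degrees(np.arctan2(d[1],d[0]))-90)
n0,n1=P(402,160,.04),P(395,270,.04);d=n0-n1;print("neck yaw",np.degrees(np.arctan2(d[1],d[0])),n0,n1)
D=np.load("pics/w3.npz");T=D["T"];z=D["d"];cal=ctrl.get_calibration("wrist")
v,u=np.mgrid[0:384,0:512];X=np.stack([(u-cal["cx"])/cal["fx"]*z,(v-cal["cy"])/cal["fy"]*z,z],-1)@T[:3,:3].T+T[:3,3]
for q in((400,134),(340,135),(400,170),(397,260),(392,290),(391,320),(391,342),(350,300),(430,220)):
    print(q,X[int(20+q[1]/2.5),int(96+q[0]/2.5)])
E
```

```text
mat [array([ 0.4191, -0.1432,  0.004 ]), array([ 0.5641, -0.1712,  0.004 ]), array([ 0.526 , -0.3664,  0.004 ]), array([ 0.3811, -0.3386,  0.004 ])] [ 0.4726 -0.2548  0.004 ] [np.float64(0.19903114239637942), np.float64(0.14770831215142485), np.float64(0.1988814380998349), np.float64(0.1474966320481076)]
mat yaw 78.98644030352732
blade [ 0.4253 -0.1934  0.042 ] [ 0.5323 -0.2183  0.042 ] 0.10986027080041885 yaw 76.8841931610983
neck yaw 77.49227565415951 [ 0.4762 -0.2179  0.04  ] [ 0.4611 -0.2857  0.04  ]
(400, 134) [ 0.4782 -0.1977  0.004 ]
(340, 135) [ 0.4395 -0.1975  0.0431]
(400, 170) [ 0.474  -0.2238  0.0403]
(397, 260) [ 0.4621 -0.2792  0.0406]
(392, 290) [ 0.4562 -0.2965  0.0594]
(391, 320) [ 0.4537 -0.313   0.0796]
(391, 342) [ 0.452  -0.3245  0.0862]
(350, 300) [ 0.425  -0.3043  0.0036]
(430, 220) [ 0.4888 -0.2574  0.0422]
```

Request:
step_arm(
  deltas=[
    {"dp": [0,0,0.5],"twist": 1},
    {"dp": [0.22,-0.13,1],"twist": 0},
    {"dp": [0,0,1],"twist": 0},
    {"dp": [0,0,1],"twist": 0},
    {"dp": [0,0,1],"twist": 0},
    {"dp": [0,0,1],"twist": 0},
    {"dp": [0,0,1],"twist": 0},
    {"dp": [0,0,0.6],"twist": 0},
    {"dp": [0,0,0.3],"twist": 0},
    {"dp": [0,0,0],"twist": 0},
  ],
)

```text
time_s: 6.55
ee_pos: [0.4506, -0.3273, 0.0523]
eef_rot: [-3.14, -0.001, 1.351]
force: [-0.3, -0.5, 0.1]
grip_width: 0.094
grip_force: 0.0
```

Request:
step_arm(
  deltas=[
    {"dp": [0,0,0],"twist": 0},
    {"dp": [0,0,0],"twist": 0},
    {"dp": [0,0,0],"twist": 0},
    {"dp": [0,0,0],"twist": 0},
    {"dp": [0,0,0],"twist": 0},
    {"dp": [0,0,0],"twist": 0},
  ],
  gripper=-1,
  squeeze=55,
)

```text
time_s: 7.15
ee_pos: [0.4512, -0.3277, 0.0536]
eef_rot: [3.141, 0.0, 1.35]
force: [0.1, -0.3, 0.8]
grip_width: 0.0491
grip_force: 0.0
```

Request:
step_arm(
  deltas=[
    {"dp": [0,0,0],"twist": 0},
    {"dp": [0,0,0],"twist": 0},
    {"dp": [0,0,0],"twist": 0},
    {"dp": [0,0,0],"twist": 0},
    {"dp": [0,0,0],"twist": 0},
    {"dp": [0,0,0],"twist": 0},
  ],
)

```text
time_s: 7.75
ee_pos: [0.4512, -0.3277, 0.0534]
eef_rot: [3.141, -0.0, 1.349]
force: [0.4, 0.2, 0.3]
grip_width: 0.0137
grip_force: 55.0
```

Request:
step_arm(
  deltas=[
    {"dp": [0,0,-0.2],"twist": 0},
    {"dp": [0,0,-0.4],"twist": 0},
    {"dp": [0,0,-0.8],"twist": 0},
    {"dp": [0,0,-1],"twist": 0},
    {"dp": [0,0,-1],"twist": 0},
  ],
)

```text
time_s: 8.25
ee_pos: [0.4508, -0.3274, 0.1912]
eef_rot: [-3.141, -0.0, 1.35]
force: [1.2, -0.2, -1.3]
grip_width: 0.0135
grip_force: 55.0
```

```bash
python3 - <<'E'
from h import *
np.set_printoptions(precision=4,suppress=True)
o=snap("w4");print(o["time_s"],o["ee_pos"],o["eef_rot"],o["grip_width"],o["force"],o["moment"])
D=np.load("pics/w4.npz")
im=cv2.imread("pics/w4.png")
sc=ctrl.camera("scene")[0][:,:,::-1]
a=cv2.resize(im[0:300,96:416],None,fx=1.6,fy=1.6,interpolation=cv2.INTER_CUBIC)[:480]
b=cv2.resize(sc[60:260,110:220],None,fx=2.4,fy=2.4,interpolation=cv2.INTER_CUBIC)[:480]
cv2.imwrite("pics/w4b.png",np.hstack([a,b])); print(a.shape,b.shape)
E
```

```text
8.25 [ 0.4508 -0.3274  0.1912] [-3.141  -0.0001  1.3496] 0.013528585495913644 [ 1.1908 -0.1828 -1.2922] [-0.2586  0.0916  0.0193]
(480, 512, 3) (480, 264, 3)
```

View pics/w4b.png

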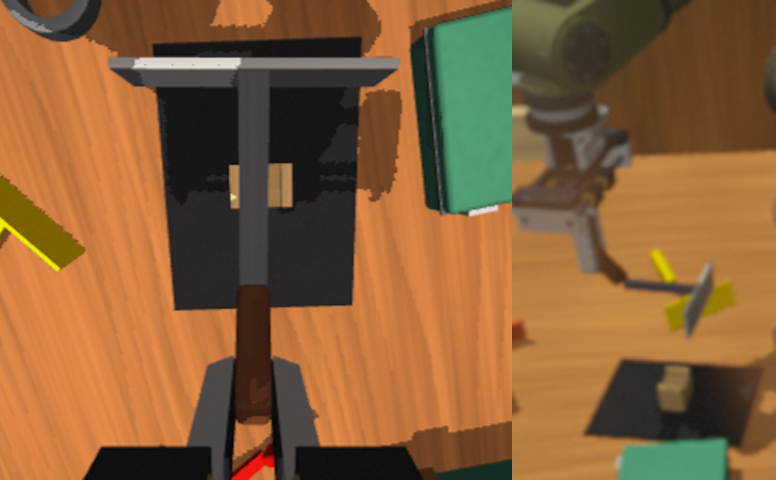

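```bash
python3 - <<'E'
from h import *
np.set_printoptions(precision=1,suppress=True)
D=np.load("pics/w4.npz");z=D["d"];cal=ctrl.get_calibration("wrist");E=cal["hand_eye"]
v,u=np.mgrid[0:384,0:512];X=(np.stack([(u-cal["cx"])/cal["fx"]*z,(v-cal["cy"])/cal["fy"]*z,z],-1)@E[:3,:3].T+E[:3,3])*1000
for uu,vv in((180,60),(200,60),(220,60),(270,60),(300,60),(330,60),(253,80),(253,120),(253,160),(253,220)):
    u_=96+uu/1.6 if 0 else int(96+uu/1.6);v_=int(vv/1.6);print(uu,vv,X[v_,u_])
# column scan of blade
for uu in(140,200,320,380):
    u_=int(96+uu/1.6)
    print(uu,[ (vv,X[vv,u_].round(1).tolist()) for vv in range(34,58,2)])
E
```

```text
180 60 [125.8 -28.8  11.6]
200 60 [125.8 -21.   11.9]
220 60 [125.9 -13.7  12.2]
270 60 [125.5   5.   10.4]
300 60 [125.7  16.5  11.3]
330 60 [125.6  27.9  10.9]
253 80 [118.8  -1.   12.8]
253 120 [104.6  -1.   13.7]
253 160 [89.6 -1.  14.8]
253 220 [66.1 -1.  13.1]
140 [(34, [167.4, -84.1, 192.1]), (36, [126.6, -44.1, 12.9]), (38, [125.4, -44.1, 12.4]), (40, [124.0, -43.8, 10.9]), (42, [123.0, -44.0, 11.4]), (44, [123.2, -45.6, 18.2]), (46, [123.1, -46.9, 23.3]), (48, [122.8, -48.1, 28.4]), (50, [122.7, -49.6, 34.5]), (52, [122.8, -51.5, 42.7]), (54, [145.9, -85.3, 190.7]), (56, [143.8, -85.6, 191.2])]
200 [(34, [166.5, -39.2, 188.1]), (36, [126.2, -20.9, 11.3]), (38, [125.0, -20.9, 10.7]), (40, [123.9, -20.9, 10.7]), (42, [122.9, -20.9, 10.8]), (44, [123.1, -21.7, 17.7]), (46, [122.7, -22.2, 21.8]), (48, [122.8, -22.9, 28.4]), (50, [122.6, -23.5, 34.1]), (52, [122.7, -24.4, 41.8]), (54, [145.4, -39.9, 188.1]), (56, [143.1, -39.9, 187.2])]
320 [(34, [166.0, 47.4, 186.3]), (36, [126.3, 24.3, 11.7]), (38, [125.0, 24.3, 10.9]), (40, [124.0, 24.4, 11.2]), (42, [123.0, 24.5, 11.8]), (44, [123.1, 25.3, 17.7]), (46, [122.7, 25.9, 21.8]), (48, [122.4, 26.6, 26.7]), (50, [122.6, 27.7, 34.6]), (52, [122.6, 28.8, 41.8]), (54, [145.0, 48.2, 185.9]), (56, [143.0, 48.4, 186.7])]
380 [(34, [167.2, 91.5, 192.0]), (36, [126.2, 46.6, 11.4]), (38, [124.9, 46.5, 10.5]), (40, [124.0, 46.8, 11.4]), (42, [123.0, 46.9, 11.7]), (44, [122.9, 48.3, 16.6]), (46, [122.6, 49.5, 21.1]), (48, [122.6, 51.2, 27.6]), (50, [122.5, 52.9, 34.1]), (52, [147.9, 92.7, 191.0]), (54, [145.7, 92.8, 190.6]), (56, [143.6, 93.1, 191.1])]
```

Request:
step_arm(
  deltas=[
    {"dp": [0.93,0.3,-0.03],"twist": 0},
    {"dp": [0.93,0.3,-0.03],"twist": 0},
    {"dp": [0.93,0.3,-0.03],"twist": 0},
    {"dp": [0.93,0.3,-0.03],"twist": 0},
    {"dp": [0.93,0.3,-0.03],"twist": 0},
    {"dp": [0.93,0.3,-0.03],"twist": 0},
    {"dp": [0.93,0.3,-0.03],"twist": 0},
    {"dp": [0.93,0.3,-0.03],"twist": 0},
    {"dp": [0.93,0.3,-0.03],"twist": 0},
  ],
)

```text
time_s: 9.25
ee_pos: [0.6303, -0.0232, 0.1997]
eef_rot: [-3.141, 0.0, 1.35]
force: [-0.3, -0.4, -2.7]
grip_width: 0.0137
grip_force: 55.0
```

Request:
step_arm(
  deltas=[
    {"dp": [0,0,0],"twist": -1},
    {"dp": [0,0,0],"twist": -1},
    {"dp": [0,0,0],"twist": -1},
    {"dp": [0,0,0],"twist": -1},
    {"dp": [0,0,0],"twist": -1},
    {"dp": [0,0,0],"twist": -1},
    {"dp": [0,0,0],"twist": -0.5},
  ],
)

```text
time_s: 9.95
ee_pos: [0.6296, -0.0247, 0.1996]
eef_rot: [-3.14, -0.0, 1.806]
force: [0.6, -0.8, -2.8]
grip_width: 0.0134
grip_force: 55.0
```

```bash
cat >>h.py <<'E'
O_=np.array([.56375,.1298,.085]);Y=np.radians(103.25);EX=np.array([np.cos(Y),np.sin(Y),0]);EY=np.array([-EX[1],EX[0],0])
def rep():
    o=ctrl.get_obs();p=o["ee_pos"];R=Ro.from_euler("xyz",o["eef_rot"]).as_matrix();b=p+R@[.1247,-.0005,.0492]
    f=lambda q:np.round(np.array([(q-O_)@EX,(q-O_)@EY,q[2]-.085])*1000,1)
    print(round(o["time_s"],2),"tcp",f(p),"blade",f(b),"yawerr",np.round(np.degrees(o["eef_rot"][2]-Y),2),"F",np.round([o["force"]@EX,o["force"]@EY,o["force"][2]],1),"w",o["grip_width"],np.round(o["qpos"],2))
E
python3 -c "
from h import *
rep()"
```

```text
9.95 tcp [-165.5  -28.7  114.6] blade [-40.8 -27.6  65.4] yawerr 0.24 F [-0.9 -0.4 -2.8] w 0.013423616673585544 [-0.1   0.49  1.28 -0.    1.38 -0.33]
```

Request:
step_arm(
  deltas=[
    {"dp": [0.4,0,0.44],"twist": 0.06},
    {"dp": [0.6,0,0.44],"twist": 0},
    {"dp": [0.7,0,0],"twist": 0},
    {"dp": [0.7,0,0],"twist": 0},
    {"dp": [0.5,0,0],"twist": 0},
    {"dp": [0.4,0,0],"twist": 0},
    {"dp": [0.4,0,0],"twist": 0},
  ],
)

```text
time_s: 10.65
ee_pos: [0.596, 0.1201, 0.1647]
eef_rot: [-3.141, 0.0, 1.799]
force: [0.8, 0.3, -1.9]
grip_width: 0.0137
grip_force: 55.0
```

Request:
step_arm(
  deltas=[
    {"dp": [0.2,0,0],"twist": 0},
    {"dp": [0.2,0,0],"twist": 0},
    {"dp": [0.1,0,0],"twist": 0},
  ],
)

```text
time_s: 10.95
ee_pos: [0.5918, 0.1392, 0.165]
eef_rot: [-3.142, 0.0, 1.799]
force: [-0.4, -0.6, -2.1]
grip_width: 0.0139
grip_force: 55.0
```

```bash
python3 -c "
from h import *
rep()"
```

```text
10.95 tcp [  2.7 -29.5  80. ] blade [127.4 -29.3  30.8] yawerr -0.17 F [-0.6  0.5 -2.1] w 0.01387790450718747 [ 0.17  0.46  1.39 -0.    1.29 -0.06]
```

Request:
step_arm(
  deltas=[
    {"dp": [0.15,0,0],"twist": 0},
    {"dp": [0.14,0,0.2],"twist": 0},
    {"dp": [0,0,0.2],"twist": 0},
    {"dp": [0,0,0.15],"twist": 0},
  ],
)

```text
time_s: 11.35
ee_pos: [0.589, 0.1501, 0.1418]
eef_rot: [-3.14, 0.0, 1.799]
force: [0.0, -0.2, -2.5]
grip_width: 0.0137
grip_force: 55.0
```

Request:
step_arm(
  deltas=[
    {"dp": [0,0,0.08],"twist": 0},
    {"dp": [0,0,0.06],"twist": 0},
  ],
)

```text
time_s: 11.55
ee_pos: [0.5893, 0.1499, 0.137]
eef_rot: [-3.141, 0.0, 1.799]
force: [-0.3, 1.2, -2.0]
grip_width: 0.0136
grip_force: 55.0
```

```bash
python3 -c "
from h import *
rep()"
```

```text
11.55 tcp [ 13.8 -29.4  52. ] blade [138.5 -29.3   2.8] yawerr -0.18 F [ 1.2  0.1 -2. ] w 0.013631488817779716 [ 0.19  0.49  1.42 -0.    1.23 -0.04]
```

Request:
step_arm(
  deltas=[
    {"dp": [0,0,0.03],"twist": 0},
    {"dp": [0,0,0.02],"twist": 0},
  ],
)

```text
time_s: 11.75
ee_pos: [0.5894, 0.1501, 0.1355]
eef_rot: [3.141, 0.0, 1.799]
force: [0.0, -0.1, -1.2]
grip_width: 0.0137
grip_force: 55.0
```

Request:
step_arm(
  deltas=[
    {"dp": [0,0,0.02],"twist": 0},
    {"dp": [0,0,0],"twist": 0},
  ],
)

```text
time_s: 11.95
ee_pos: [0.5893, 0.1502, 0.1348]
eef_rot: [3.141, 0.0, 1.799]
force: [1.0, 0.7, -2.0]
grip_width: 0.0137
grip_force: 55.0
```

Request:
step_arm(
  deltas=[
    {"dp": [0,0,0.02],"twist": 0},
    {"dp": [0,0,0],"twist": 0},
  ],
)

```text
time_s: 12.15
ee_pos: [0.5895, 0.1502, 0.1342]
eef_rot: [3.141, 0.0, 1.799]
force: [0.2, -1.2, 0.3]
grip_width: 0.013
grip_force: 55.0
```

Request:
step_arm(
  deltas=[
    {"dp": [-0.1,0,0],"twist": 0},
    {"dp": [-0.2,0,0],"twist": 0},
    {"dp": [-0.2,0,0],"twist": 0},
  ],
)

```text
time_s: 12.45
ee_pos: [0.5939, 0.1302, 0.1339]
eef_rot: [3.142, -0.0, 1.799]
force: [0.2, 1.2, 0.6]
grip_width: 0.0132
grip_force: 55.0
```

Request:
step_arm(
  deltas=[
    {"dp": [-0.3,0,0],"twist": 0},
    {"dp": [-0.4,0,0],"twist": 0},
    {"dp": [-0.4,0,0],"twist": 0},
    {"dp": [-0.4,0,0],"twist": 0},
  ],
)

```text
time_s: 12.85
ee_pos: [0.6077, 0.0706, 0.1339]
eef_rot: [3.142, -0.0, 1.799]
force: [-0.8, 2.6, 0.3]
grip_width: 0.0139
grip_force: 55.0
```

Request:
step_arm(
  deltas=[
    {"dp": [-0.4,0,0],"twist": 0},
    {"dp": [-0.4,0,0],"twist": 0},
    {"dp": [-0.3,0,0],"twist": 0},
    {"dp": [-0.3,0,0],"twist": 0},
    {"dp": [-0.3,0,0],"twist": 0},
    {"dp": [-0.2,0,0],"twist": 0},
  ],
)

```text
time_s: 13.45
ee_pos: [0.6247, -0.0031, 0.1335]
eef_rot: [-3.141, 0.001, 1.799]
force: [0.4, -0.9, -2.3]
grip_width: 0.0138
grip_force: 55.0
```

```bash
python3 -c "
from h import *
rep()"
```

```text
13.45 tcp [-143.4  -28.8   48.5] blade [-18.7 -28.7  -0.8] yawerr -0.18 F [-0.9 -0.2 -2.3] w 0.013764540137553278 [-0.06  0.53  1.37 -0.    1.24 -0.29]
```

Request:
step_arm(
  deltas=[
    {"dp": [0,0,-0.5],"twist": 0},
    {"dp": [0,-0.8,-0.4],"twist": 0},
    {"dp": [0,-0.92,0],"twist": 0},
    {"dp": [0,0,0],"twist": 0},
  ],
)

```text
time_s: 13.85
ee_pos: [0.5547, -0.0182, 0.1699]
eef_rot: [-3.14, 0.0, 1.799]
force: [0.4, 0.1, -2.0]
grip_width: 0.0138
grip_force: 55.0
```

```bash
python3 - <<'E'
from h import *
o=snap("w5");rep()
im=cv2.imread("pics/w5.png");top=ctrl.camera("top")[0][:,:,::-1]
a=cv2.resize(im[0:260,60:450],(600,400),interpolation=cv2.INTER_CUBIC)
t=cv2.resize(top[120:240,115:255],None,fx=1.43*2,fy=1.43*2,interpolation=cv2.INTER_CUBIC)
c=np.zeros((600,800,3),np.uint8);c[:400,:600]=a;h=cv2.resize(top[140:220,150:250],(250,200),interpolation=cv2.INTER_CUBIC);c[400:,:250]=h
sc=ctrl.camera("scene")[0][:,:,::-1];c[400:,260:620]=cv2.resize(sc[170:290,240:420][:100],(360,200),interpolation=cv2.INTER_CUBIC)
cv2.imwrite("pics/w5b.png",c)
E
```

```text
13.9 tcp [-142.1   40.8   85.2] blade [-17.5  40.9  36. ] yawerr -0.19 F [-0.  -0.  -1.7] w 0.013984904802131642 [-0.1   0.35  1.54 -0.    1.25 -0.33]
```

View pics/w5b.png

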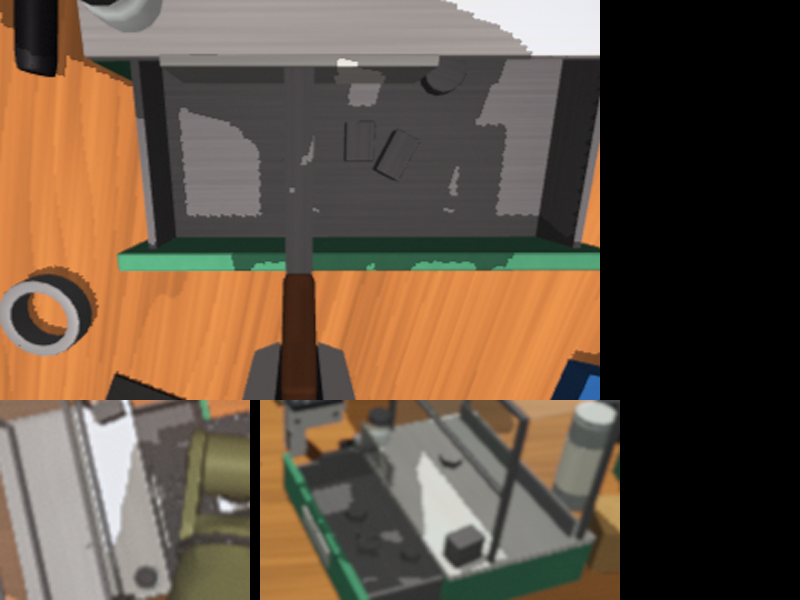

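Request:
step_arm(
  deltas=[
    {"dp": [0.4,0,0.1],"twist": -0.05},
    {"dp": [0.6,0,0.1],"twist": 0},
    {"dp": [0.7,0,0],"twist": 0},
    {"dp": [0.7,0,0],"twist": 0},
    {"dp": [0.5,0,0],"twist": 0},
    {"dp": [0.4,0,0],"twist": 0},
    {"dp": [0.3,0,0.1],"twist": 0},
    {"dp": [0.2,0,0.2],"twist": 0},
    {"dp": [0.1,0,0.1],"twist": 0},
  ],
)

```text
time_s: 14.9
ee_pos: [0.5214, 0.1349, 0.1446]
eef_rot: [-3.14, 0.0, 1.803]
force: [0.9, -0.2, -2.9]
grip_width: 0.0135
grip_force: 55.0
```

```bash
python3 -c "
from h import *
rep()"
```

```text
14.9 tcp [14.7 40.1 59.6] blade [139.4  40.8  10.4] yawerr 0.05 F [-0.4 -0.8 -2.9] w 0.01352092933306394 [ 0.19  0.33  1.62 -0.    1.18 -0.05]
```

Contact TCP z is about 0.1342: lower 10.4 mm.

Request:
step_arm(
  deltas=[
    {"dp": [0,0,0.12],"twist": 0},
    {"dp": [0,0,0.08],"twist": 0},
    {"dp": [0,0,0.03],"twist": 0},
    {"dp": [0,0,0],"twist": 0},
  ],
)

```text
time_s: 15.3
ee_pos: [0.5219, 0.1341, 0.1365]
eef_rot: [-3.141, 0.0, 1.802]
force: [0.7, 0.2, -1.8]
grip_width: 0.0136
grip_force: 55.0
```

Request:
step_arm(
  deltas=[
    {"dp": [0,0,0.03],"twist": 0},
    {"dp": [0,0,0],"twist": 0},
  ],
)

```text
time_s: 15.5
ee_pos: [0.5218, 0.1344, 0.1355]
eef_rot: [3.141, 0.0, 1.802]
force: [0.5, -0.1, -2.2]
grip_width: 0.0134
grip_force: 55.0
```

Request:
step_arm(
  deltas=[
    {"dp": [0,0,0.03],"twist": 0},
    {"dp": [0,0,0.01],"twist": 0},
    {"dp": [-0.1,0,0],"twist": 0},
    {"dp": [-0.2,0,0],"twist": 0},
  ],
)

```text
time_s: 15.9
ee_pos: [0.5246, 0.1229, 0.134]
eef_rot: [3.141, -0.0, 1.803]
force: [-0.1, 1.6, 1.1]
grip_width: 0.0139
grip_force: 55.0
```

Request:
step_arm(
  deltas=[
    {"dp": [-0.3,0,0],"twist": 0},
    {"dp": [-0.4,0,0],"twist": 0},
    {"dp": [-0.4,0,0],"twist": 0},
    {"dp": [-0.4,0,0],"twist": 0},
  ],
)

```text
time_s: 16.3
ee_pos: [0.5386, 0.0627, 0.1339]
eef_rot: [3.142, -0.0, 1.802]
force: [-1.0, 1.8, 1.1]
grip_width: 0.0138
grip_force: 55.0
```

Request:
step_arm(
  deltas=[
    {"dp": [-0.4,0,0],"twist": 0},
    {"dp": [-0.4,0,0],"twist": 0},
    {"dp": [-0.4,0,0],"twist": 0},
    {"dp": [-0.3,0,0],"twist": 0},
    {"dp": [-0.3,0,0],"twist": 0},
    {"dp": [-0.3,0,0],"twist": 0},
  ],
)

```text
time_s: 16.9
ee_pos: [0.5577, -0.0185, 0.1336]
eef_rot: [-3.141, 0.001, 1.803]
force: [1.0, 0.3, -2.3]
grip_width: 0.0138
grip_force: 55.0
```

```bash
python3 -c "
from h import *
rep()"
```

```text
16.9 tcp [-143.    39.8   48.6] blade [-18.3  40.5  -0.7] yawerr 0.04 F [ 0.  -1.1 -2.3] w 0.013764654766318551 [-0.1   0.39  1.58 -0.    1.18 -0.33]
```

Request:
step_arm(
  deltas=[
    {"dp": [0,0,-0.5],"twist": 0},
    {"dp": [-0.3,0,-1],"twist": 0},
    {"dp": [-0.6,0,-0.5],"twist": 0},
    {"dp": [-0.8,0,0],"twist": 0},
    {"dp": [-0.5,0,0],"twist": 0},
  ],
)

```text
time_s: 17.4
ee_pos: [0.5782, -0.1053, 0.2143]
eef_rot: [3.141, 0.001, 1.802]
force: [-1.1, -0.7, -2.1]
grip_width: 0.0136
grip_force: 55.0
```

```bash
python3 - <<'E'
from h import *
np.set_printoptions(precision=1,suppress=True)
o=snap("w6");rep()
D=np.load("pics/w6.npz");z=D["d"];cal=ctrl.get_calibration("wrist");E=cal["hand_eye"]
v,u=np.mgrid[0:384,0:512];X=(np.stack([(u-cal["cx"])/cal["fx"]*z,(v-cal["cy"])/cal["fy"]*z,z],-1)@E[:3,:3].T+E[:3,3])*1000
for u_ in(183,221,296,333):print(u_,[X[vv,u_].round(1).tolist() for vv in range(36,52,2)])
print([X[int(q/1.6),254].tolist() for q in(80,120,160)])
sc=ctrl.camera("scene")[0];s0=np.load("pics/scene0.npz")["im"]
np.save("pics/s2.npy",sc)
g0=cv2.cvtColor(s0,cv2.COLOR_RGB2GRAY).astype(int);g=cv2.cvtColor(sc,cv2.COLOR_RGB2GRAY).astype(int)
print(g0[194:206:1,326:346]);print(g[194:206:1,326:346])
E
```

```text
17.45 tcp [-234.1   40.2  128.6] blade [-109.5   40.5   79.3] yawerr -0.08 F [-2.8  0.7 -2.1] w 0.013500859567063705 [-0.2  0.4  1.4 -0.   1.4 -0.5]
183 [[126.9, -43.6, 12.3], [125.4, -43.3, 10.6], [124.4, -43.4, 11.0], [123.3, -43.5, 11.0], [123.4, -44.9, 16.9], [123.2, -46.1, 21.8], [123.1, -47.5, 27.5], [123.1, -49.1, 34.2]]
221 [[126.6, -20.4, 11.3], [125.3, -20.4, 10.1], [124.6, -20.6, 11.9], [123.3, -20.5, 11.0], [123.3, -21.1, 16.3], [123.2, -21.8, 22.2], [123.2, -22.5, 28.4], [123.1, -23.2, 34.8]]
296 [[126.7, 24.8, 11.5], [125.5, 24.7, 11.1], [124.5, 24.8, 11.5], [123.3, 24.8, 10.8], [123.0, 25.4, 15.3], [123.1, 26.4, 21.7], [123.0, 27.2, 27.6], [123.2, 28.3, 35.6]]
333 [[126.7, 47.1, 11.6], [125.5, 47.1, 11.4], [124.2, 46.9, 10.3], [123.4, 47.3, 11.5], [123.0, 48.3, 15.2], [123.3, 50.4, 22.9], [123.2, 51.9, 28.7], [122.9, 53.4, 34.1]]
[[119.53930174037126, -0.5759046464953949, 14.487359492069945], [105.10989776069418, -0.5853035096921709, 14.180430900135127], [90.02541144759935, -0.5953058096637106, 13.450328668424133]]
[[135 135 136 136 135 134 136 136 137 137 136 127 111 
[... 1287 characters left out ...]
  93  96
  102 104]
 [138 140 140 140 138 138 138 139 139 140 140 141 142 141 137 122 101  91
   95  98]
 [142 139 139 140 140 140 139 140 139 140 140 140 142 142 140 133 117  98
   90  94]
 [158 141 139 140 140 140 139 139 139 140 140 140 140 141 141 139 132 116
   97  91]
 [177 149 140 139 140 140 140 139 140 139 140 140 140 141 141 141 139 132
  115  98]
 [190 162 144 138 140 141 141 141 139 140 140 140 141 140 141 142 141 139
  132 116]
 [204 184 160 144 139 140 140 140 140 139 140 140 140 140 140 141 142 142
  139 131]
 [213 204 184 158 143 139 141 141 140 139 139 140 141 141 140 141 141 142
  141 139]
 [217 214 202 177 150 139 139 141 140 140 141 140 140 140 141 141 141 142
  142 142]]
```

```bash
python3 - <<'E'
from h import *
np.set_printoptions(precision=0,suppress=True)
im=np.load("pics/s2.npy");s0=np.load("pics/scene0.npz")["im"]
c=ctrl.get_calibration("scene");W=np.array(c["world_to_cam"])
def warp(im,z,xs,ys):
    x,y=np.meshgrid(xs,ys,indexing="ij");P=O_+x[...,None]*EX+y[...,None]*EY;P[...,2]=z
    q=P@W[:3,:3].T+W[:3,3];return cv2.remap(cv2.cvtColor(im,cv2.COLOR_RGB2GRAY),(q[...,0]/q[...,2]*c["fx"]+c["cx"]).astype(np.float32),(q[...,1]/q[...,2]*c["fy"]+c["cy"]).astype(np.float32),cv2.INTER_LINEAR)
xs=np.arange(.008,.17,.002);ys=np.arange(-.1,.1,.002)
for n,i in(("before",s0),("after",im)):
    g=warp(i,.09,xs,ys);m=(g<85).astype(np.uint8);k,l,st,ce=cv2.connectedComponentsWithStats(m)
    print(n,[(int(st[j,4]),(8+2*ce[j][1]).round(),(-100+2*ce[j][0]).round()) for j in range(1,k) if st[j,4]>5])
a=cv2.resize(im[165:290,240:410],(680,500),interpolation=cv2.INTER_CUBIC)
cv2.imwrite("pics/v10.png",a[:,:,::-1])
E
```

```text
before [(44, np.float64(65.0), np.float64(-35.0)), (12, np.float64(62.0), np.float64(8.0)), (84, np.float64(104.0), np.float64(36.0)), (206, np.float64(112.0), np.float64(-47.0)), (314, np.float64(139.0), np.float64(-61.0)), (228, np.float64(121.0), np.float64(-3.0))]
after [(297, np.float64(139.0), np.float64(-61.0))]
```

Request:
step_arm(
  deltas=[
    {"dp": [0,0,0],"twist": 1},
    {"dp": [0,0,0],"twist": 1},
    {"dp": [0,0,0],"twist": 1},
    {"dp": [0,0,0],"twist": 1},
    {"dp": [0,0,0],"twist": 1},
    {"dp": [0,0,0],"twist": 1},
    {"dp": [0,0,0],"twist": 0.48},
  ],
)

```text
time_s: 18.2
ee_pos: [0.5776, -0.1025, 0.2135]
eef_rot: [-3.141, 0.0, 1.348]
force: [-0.2, 0.3, -2.1]
grip_width: 0.0135
grip_force: 55.0
```

Request:
step_arm(
  deltas=[
    {"dp": [-0.87,-0.27,0],"twist": 0},
    {"dp": [-0.87,-0.27,0],"twist": 0},
    {"dp": [-0.87,-0.27,0],"twist": 0},
    {"dp": [-0.87,-0.27,0],"twist": 0},
    {"dp": [-0.87,-0.27,0],"twist": 0},
    {"dp": [-0.87,-0.27,0],"twist": 0},
    {"dp": [-0.87,-0.27,0],"twist": 0},
    {"dp": [0,0,0],"twist": 0},
  ],
)

```text
time_s: 19.0
ee_pos: [0.4489, -0.3266, 0.2136]
eef_rot: [-3.141, 0.001, 1.347]
force: [0.1, 0.4, -1.6]
grip_width: 0.0133
grip_force: 55.0
```

```bash
python3 - <<'E'
from h import *
o=ctrl.get_obs();y=1.3495;d=np.array([.4512,-.3277,.0534])-o["ee_pos"]
print(o["ee_pos"],o["eef_rot"],d@[np.cos(y),np.sin(y),0]/.04,d@[np.sin(y),-np.cos(y),0]/.04,-d[2]/.04,np.degrees(o["eef_rot"][2]-y)/4)
E
```

```text
[ 0.4488915  -0.32664089  0.21356217] [-3.14084569e+00  6.85531339e-04  1.34731747e+00] -0.013164405599063504 0.06211671947796961 4.004054258464848 -0.031262480479800236
```

Request:
step_arm(
  deltas=[
    {"dp": [-0.01,0.06,0.5],"twist": -0.03},
    {"dp": [0,0,0.9],"twist": 0},
    {"dp": [0,0,0.9],"twist": 0},
    {"dp": [0,0,0.7],"twist": 0},
    {"dp": [0,0,0.5],"twist": 0},
    {"dp": [0,0,0.3],"twist": 0},
    {"dp": [0,0,0],"twist": 0},
  ],
)

```text
time_s: 19.7
ee_pos: [0.4528, -0.3241, 0.0606]
eef_rot: [-3.139, -0.001, 1.353]
force: [-0.3, 0.1, -1.1]
grip_width: 0.0136
grip_force: 55.0
```

Request:
step_arm(
  deltas=[
    {"dp": [0,0,0.1],"twist": 0},
    {"dp": [0,0,0],"twist": 0},
  ],
)

```text
time_s: 19.9
ee_pos: [0.4534, -0.3251, 0.0585]
eef_rot: [3.141, 0.001, 1.353]
force: [0.6, 0.1, -2.6]
grip_width: 0.0133
grip_force: 55.0
```

```bash
python3 - <<'E'
from h import *
o=ctrl.get_obs();y=1.3495;d=np.array([.4512,-.3277,.0534])-o["ee_pos"]
print(o["ee_pos"],o["force"],d@[np.cos(y),np.sin(y),0]/.04,d@[np.sin(y),-np.cos(y),0]/.04,-d[2]/.04,np.degrees(o["eef_rot"][2]-y)/4)
E
```

```text
[ 0.45339263 -0.32513877  0.05848632] [ 0.64571545  0.09952701 -2.63196934] -0.07450104238163065 -0.039424632501664496 0.1271579656543202 0.04366029708861958
```

Request:
step_arm(
  deltas=[
    {"dp": [-0.07,-0.04,0.05],"twist": 0.04},
    {"dp": [0,0,0.04],"twist": 0},
    {"dp": [0,0,0.02],"twist": 0},
    {"dp": [0,0,0],"twist": 0},
  ],
)

```text
time_s: 20.3
ee_pos: [0.4509, -0.3276, 0.0536]
eef_rot: [3.141, 0.0, 1.349]
force: [-0.3, 0.1, -0.9]
grip_width: 0.0136
grip_force: 55.0
```

Request:
step_arm(
  deltas=[
    {"dp": [0,0,0.02],"twist": 0},
    {"dp": [0,0,0],"twist": 0},
  ],
)

```text
time_s: 20.5
ee_pos: [0.451, -0.3278, 0.0532]
eef_rot: [3.141, 0.0, 1.35]
force: [-1.2, -0.4, 5.2]
grip_width: 0.0132
grip_force: 55.0
```

Request:
step_arm(
  deltas=[
    {"dp": [0,0,0],"twist": 0},
    {"dp": [0,0,0],"twist": 0},
    {"dp": [0,0,0],"twist": 0},
    {"dp": [0,0,0],"twist": 0},
    {"dp": [0,0,0],"twist": 0},
    {"dp": [0,0,0],"twist": 0},
  ],
  gripper=0.3,
)

```text
time_s: 21.1
ee_pos: [0.4509, -0.3274, 0.0526]
eef_rot: [-3.142, -0.0, 1.35]
force: [-0.1, -0.1, 0.8]
grip_width: 0.0578
grip_force: 0.0
```

Request:
step_arm(
  deltas=[
    {"dp": [0,0,-0.3],"twist": 0},
    {"dp": [0,0,-0.6],"twist": 0},
    {"dp": [0,0,-1],"twist": 0},
    {"dp": [0,0,-1],"twist": 0},
    {"dp": [0,0,-1],"twist": 0},
    {"dp": [0,0,-1],"twist": 0},
    {"dp": [0,0,-1],"twist": 0},
  ],
)

```text
time_s: 21.8
ee_pos: [0.4505, -0.3271, 0.2915]
eef_rot: [3.141, 0.0, 1.35]
force: [-0.5, -0.7, -0.7]
grip_width: 0.0613
grip_force: 0.0
```

```bash
python3 - <<'E'
from h import *
np.set_printoptions(precision=4,suppress=True)
o=snap("w7");print(o["time_s"],o["ee_pos"],o["eef_rot"])
def top(tag):
    D=np.load(f"pics/{tag}.npz");T=D["T"];z=D["d"];cal=ctrl.get_calibration("wrist")
    v,u=np.mgrid[0:384,0:512];X=np.stack([(u-cal["cx"])/cal["fx"]*z,(v-cal["cy"])/cal["fy"]*z,z],-1)@T[:3,:3].T+T[:3,3]
    e=np.array([np.cos(1.3495),np.sin(1.3495),0]);n=np.array([-e[1],e[0],0]);o=np.array([.4788,-.2058,0])
    s=np.stack([(X-o)@e,(X-o)@n,X[...,2]],-1)*1000
    m=(s[...,2]>36)&(s[...,2]<48)&(abs(s[...,0])<8)&(abs(s[...,1])<62)
    b=s[m];k=np.polyfit(b[:,1],b[:,0],1);print(tag,"blade",b.mean(0),b.min(0),b.max(0),"yaw",np.degrees(k[0]))
    m=(s[...,2]>36)&(s[...,2]<46)&(s[...,0]<-8)&(s[...,0]>-80)&(abs(s[...,1])<8);b=s[m];print("neck",b.mean(0),np.polyfit(b[:,0],b[:,1],1))
    m=(s[...,2]>70)&(s[...,2]<95)&(s[...,0]<-80)&(s[...,0]>-140)&(abs(s[...,1])<20);b=s[m];print("grip",b.mean(0),b.max(0))
top("w3");top("w7")
E
```

```text
21.8 [ 0.4505 -0.3271  0.2915] [3.1407 0.0004 1.3495]
w3 blade [-0.6     2.0689 41.7821] [ -7.9647 -52.3762  36.0158] [ 2.2697 56.1267 45.5066] yaw 0.06302289346120148
neck [-43.1409   1.4037  40.3627] [-0.001   1.3607]
grip [-117.3287    1.2568   80.9889] [-103.2285    8.2419   89.3057]
w7 blade [-0.8017  2.5047 42.1935] [ -7.912  -51.725   38.8054] [ 1.4412 56.7019 45.0252] yaw 0.040798220831301434
neck [-43.4271   2.5124  40.4243] [-0.0013  2.4579]
grip [-116.9506    2.4192   80.8777] [-101.3426    8.9536   89.3066]
```

Request:
step_arm(
  deltas=[
    {"dp": [0,0,0],"twist": 1},
    {"dp": [0,0,0],"twist": 1},
    {"dp": [0,0,0],"twist": 1},
    {"dp": [0,0,0],"twist": 1},
    {"dp": [0,0,0],"twist": 1},
    {"dp": [0,0,0],"twist": 1},
    {"dp": [0,0,0],"twist": 1},
    {"dp": [0,0,0],"twist": 1},
    {"dp": [0,0,0],"twist": 1},
    {"dp": [0,0,0],"twist": 1},
    {"dp": [0,0,0],"twist": 1},
    {"dp": [0,0,0],"twist": 1},
  ],
  gripper=1,
)

```text
time_s: 23.05
ee_pos: [0.4507, -0.3273, 0.2894]
eef_rot: [3.141, -0.0, 0.509]
force: [-0.3, 0.6, 0.4]
grip_width: 0.094
grip_force: 0.0
```

Request:
step_arm(
  deltas=[
    {"dp": [0,0,0],"twist": 1},
    {"dp": [0,0,0],"twist": 1},
    {"dp": [0,0,0],"twist": 1},
    {"dp": [0,0,0],"twist": 1},
    {"dp": [0.67,-0.71,0],"twist": 0},
    {"dp": [0.67,-0.71,0],"twist": 0},
    {"dp": [0.67,-0.71,0],"twist": 0},
    {"dp": [0.67,-0.71,0],"twist": 0},
    {"dp": [0.67,-0.71,0],"twist": 0},
    {"dp": [0.67,-0.71,0],"twist": 0},
    {"dp": [0.67,-0.71,0],"twist": 0},
    {"dp": [0.67,-0.71,0],"twist": 0},
  ],
)

```text
time_s: 24.25
ee_pos: [0.6075, -0.0554, 0.2895]
eef_rot: [3.141, -0.001, 0.233]
force: [-0.0, -0.0, -0.0]
grip_width: 0.0938
grip_force: 0.0
```

```bash
python3 - <<'E'
from h import *
rep()
im=ctrl.camera("scene")[0]
a=cv2.resize(im[165:290,130:410],(784,350),interpolation=cv2.INTER_CUBIC);cv2.imwrite("pics/v10.png",a[:,:,::-1])
E
```

```text
24.25 tcp [-1.903e+02 -2.000e-01  2.045e+02] blade [-189.6 -124.9  155.4] yawerr -89.93 F [-0.  0. -0.] w 0.09377351345503358 [-0.15  0.39  1.2  -0.    1.54  1.19]
```

View pics/v10.png

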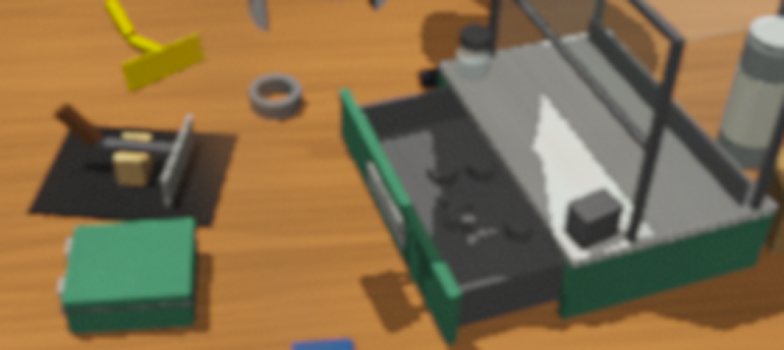

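Request:
step_arm(
  deltas=[
    {"dp": [0,0,0.8],"twist": 0},
    {"dp": [0,0,1],"twist": 0},
    {"dp": [0,0,1],"twist": 0},
    {"dp": [0,0,1],"twist": 0},
    {"dp": [0,0,1],"twist": 0},
    {"dp": [0,0,0.8],"twist": 0},
    {"dp": [0,0,0.5],"twist": 0},
    {"dp": [0,-0.2,0],"twist": 0},
    {"dp": [0,-0.2,0],"twist": 0},
    {"dp": [0,-0.2,0],"twist": 0},
    {"dp": [0,-0.2,0],"twist": 0},
  ],
)

```text
time_s: 25.4
ee_pos: [0.6003, -0.0251, 0.0463]
eef_rot: [3.141, -0.002, 0.233]
force: [0.4, -2.5, 2.3]
grip_width: 0.0941
grip_force: 1.2
```

Request:
step_arm(
  deltas=[
    {"dp": [0,-0.2,0],"twist": 0},
    {"dp": [0,-0.2,0],"twist": 0},
    {"dp": [0,-0.2,0],"twist": 0},
    {"dp": [0,-0.2,0],"twist": 0},
    {"dp": [0,-0.2,0],"twist": 0},
    {"dp": [0,-0.2,0],"twist": 0},
    {"dp": [0,-0.2,0],"twist": 0},
  ],
)

```text
time_s: 26.1
ee_pos: [0.5867, 0.0293, 0.0446]
eef_rot: [-3.142, -0.0, 0.232]
force: [1.9, -2.2, 1.4]
grip_width: 0.0941
grip_force: 1.2
```

```bash
python3 -c "
from h import *
rep()"
```

```text
26.1 tcp [-103.1    0.7  -40.4] blade [-102.4 -124.   -89.6] yawerr -89.93 F [-2.6 -1.4  1.4] w 0.09409975791849995 [-0.01  0.56  1.56  0.    1.03  1.33]
```

Request:
step_arm(
  deltas=[
    {"dp": [0,-0.15,0],"twist": 0},
    {"dp": [0,-0.15,0],"twist": 0},
    {"dp": [0,-0.15,0],"twist": 0},
    {"dp": [0,-0.1,0],"twist": 0},
  ],
)

```text
time_s: 26.5
ee_pos: [0.5816, 0.0506, 0.0446]
eef_rot: [-3.142, 0.0, 0.233]
force: [1.4, -1.9, 0.3]
grip_width: 0.0939
grip_force: 1.1
```

Request:
step_arm(
  deltas=[
    {"dp": [0,-0.06,0],"twist": 0},
    {"dp": [0,-0.04,0],"twist": 0},
  ],
)

```text
time_s: 26.7
ee_pos: [0.5808, 0.0541, 0.0446]
eef_rot: [-3.142, 0.0, 0.233]
force: [0.6, -1.6, 1.0]
grip_width: 0.0943
grip_force: 1.1
```

Request:
step_arm(
  deltas=[
    {"dp": [0,-0.04,0],"twist": 0},
    {"dp": [0,-0.04,0],"twist": 0},
  ],
)

```text
time_s: 26.9
ee_pos: [0.5801, 0.0571, 0.0446]
eef_rot: [3.142, 0.0, 0.232]
force: [1.8, -1.3, 0.5]
grip_width: 0.0938
grip_force: 1.1
```

```bash
python3 -c "
from h import *
rep()"
```

```text
26.9 tcp [-74.5   0.8 -40.4] blade [ -73.9 -123.9  -89.6] yawerr -89.94 F [-1.7 -1.5  0.5] w 0.09380250191796544 [ 0.04  0.55  1.57 -0.    1.02  1.37]
```

Request:
step_arm(
  deltas=[
    {"dp": [0,-0.03,0],"twist": 0},
    {"dp": [0,-0.03,0],"twist": 0},
  ],
)

```text
time_s: 27.1
ee_pos: [0.58, 0.0577, 0.0447]
eef_rot: [3.139, -0.0, 0.232]
force: [4.2, -20.9, 0.5]
grip_width: 0.0941
grip_force: 10.9
```

Request:
step_arm(
  deltas=[
    {"dp": [0,-0.03,0],"twist": 0},
    {"dp": [0,0,0],"twist": 0},
  ],
)

```text
time_s: 27.3
ee_pos: [0.58, 0.0577, 0.0449]
eef_rot: [3.137, -0.0, 0.232]
force: [5.1, -23.2, 1.4]
grip_width: 0.0939
grip_force: 11.7
```

Request:
step_arm(
  deltas=[
    {"dp": [0,0.1,0],"twist": 0},
    {"dp": [0,0.4,0],"twist": 0},
    {"dp": [0,0.8,0],"twist": 0},
    {"dp": [0,0.3,-0.5],"twist": 0},
    {"dp": [0,0,-1],"twist": 0},
    {"dp": [0,0,-1],"twist": 0},
    {"dp": [0,0,-1],"twist": 0},
    {"dp": [0,0,-1],"twist": 0},
    {"dp": [0,0,-0.5],"twist": 0},
    {"dp": [0,0,0],"twist": 0},
  ],
)

```text
time_s: 28.3
ee_pos: [0.5949, -0.0022, 0.2477]
eef_rot: [3.14, -0.005, 0.233]
force: [0.4, -0.4, -0.3]
grip_width: 0.094
grip_force: 0.0
```

```bash
python3 - <<'E'
from h import *
rep()
im,d=ctrl.camera("scene");s0=np.load("pics/scene0.npz");c=ctrl.get_calibration("scene");Ti=np.linalg.inv(c["world_to_cam"])
v,u=np.mgrid[0:384,0:512];X=np.stack([(u-c["cx"])/c["fx"]*d,(v-c["cy"])/c["fy"]*d,d],-1)@Ti[:3,:3].T+Ti[:3,3]
s=np.stack([(X-O_)@EX,(X-O_)@EY,X[...,2]],-1)*1000
g=(im[...,1].astype(int)-im[...,0]>25)&(abs(s[...,1])<140)&(s[...,2]>64)&(s[...,2]<95)&(s[...,0]<60)&(s[...,0]>-140)
print("front panel x",np.percentile(s[...,0][g],[5,50,95]),g.sum())
f=np.abs(im.astype(int)-s0["im"]).sum(2)>90
for n,(a,b,e,h) in dict(jar=(289,174,306,197),block=(328,229,352,255),tape=(218,190,240,210),rest=(140,203,212,247),spray=(388,168,418,212)).items():print(n,f[b:h,a:e].mean())
if 0:ctrl.hand_in()
E
```

```text
28.3 tcp [-1.356e+02 -1.000e-01  1.627e+02] blade [-135.  -125.   114.1] yawerr -89.92 F [-0.5 -0.3 -0.3] w 0.09398055598329796 [-0.07  0.37  1.33  0.    1.44  1.27]
front panel x [-18.17875891 -15.21904245  -7.68640985] 372
jar 0.5754475703324808
block 0.25
tape 0.0
rest 0.0
spray 0.08484848484848485
```

```bash
python3 - <<'E'
from h import *
s0=np.load("pics/scene0.npz")["im"];g0=cv2.cvtColor(s0,6);g=cv2.cvtColor(ctrl.camera("scene")[0],6)
s2=cv2.cvtColor(np.load("pics/s2.npy"),6)
for n,(a,b,e,h) in dict(jar=(287,172,308,199),block=(328,229,352,255)).items():
  for k in(s2,g):
    r=cv2.matchTemplate(k[b-12:h+12,a-12:e+12],g0[b:h,a:e],cv2.TM_CCOEFF_NORMED);_,m,_,l=cv2.minMaxLoc(r);print(n,round(m,2),l[0]-12,l[1]-12)
print(ctrl.hand_in())
E
```

```text
jar 0.87 0 0
jar 0.85 0 0
block 1.0 0 0
block 0.87 0 0
the job is handed in; nothing more can be done
None
```

The job is handed in at about 28 s: all five scraps were swept into the drawer with the rake, the rake is back in its rest within about 1 mm, the drawer is pushed to its hard stop, and the bystanders I compared (jar, stop block, tape) are where they were.

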